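Shut the bread box

ROBOT

A 6-joint arm with a two-finger parallel gripper is mounted at the origin on the work surface. World frame = base frame: x ahead of the robot, y to its left, z up, the work surface at z = 0. Lengths are in m, angles in degrees, forces in N, time in s.
With the tool pointing down it reaches from about 0.35 to 0.875 m from the base axis. Payload 4.2 kg.
Tool frame: the origin (TCP) lies between the finger pads; the fingertips stand 11 mm ahead of it and the grasp point (between the pads) lies 8 mm behind it; z points along the fingers, y is the direction in which the jaws open and shut (so a half turn about z gives the same grasp; the last joint's range is limited). The gripper opens to 87 mm and grips with 3 to 60 N. Pads are 19 mm wide; open, the fingers measure 117 mm over their backs; the gripper's body (75 mm by 190 mm) begins 51 mm behind the grasp point.
Start: joints at [-51.36, 22.042, 0.453, 0, -68.411, -14.817], TCP at [0.252, -0.572, 0.234] pointing down, gripper open.
Joint ranges: [-179.83, 179.83], [-69.29, 118.12], [-61.27, 80.66], [-181.25, 117.63], [-171.15, -9.14], [-177.46, 177.46]. Speed limits (degrees/s): [159.86, 159.86, 180, 180, 180, 180].

INTERFACE

Orientations are given as a 3x3 rotation matrix whose columns are the frame's x, y, z axes.
In Python, from station import sense, capture, get_calibration, finish_job, search_frame, cut_out gives the robot as it stands.
- The arm moves only by the tool arm_command, never from a script. Its argument "rows" is a list of rows, each an object with "fingers": the opening in per cent of the stroke, from 0 (shut) to 100 (fully open); "travel": the shift along the tool's x, y, z in cm, a list of three; "roll": the turn about the tool's z in degrees. A call has 1 to 10 rows; each row is the pose to reach, as a shift and turn from the pose commanded when the call began, along the tool's axes at that moment; what a row does not reach only later rows make up. A row lasts 1/10 s, in which the tool goes at most 50 mm and 8.59 degrees, less where a joint would pass 70% of its speed; a pose out of reach is approached as far as the arm can. A call with a gripper value outside its range is refused whole. The fingers move at their own pace and stop on an object; the grip force is fixed at half the most. Time passes only in rows, so rows that repeat a pose let the fingers close. It gives the time, the measured TCP pose, the force and the opening at its end, in the units of the state.
- sense(): the state, without advancing time (a new reading comes with each control period).
- capture(name): name is "scene" or "top" or "wrist"; returns (picture, depth): 420x560x3 uint8, red, green, blue; 420x560 float32, m along the optical axis (not along the pixel's ray), 0 where there is no reading.
- get_calibration(name): a dict with "fov_y" (degrees; the focal length in pixels is half the picture's height over the tangent of half this angle, whatever the lens; pixels are square), "cx", "cy" (the principal point, pixels), "origin" and "attitude" of the camera in the world; the wrist camera has in their place "mount" (4x4, takes a point from camera to tool coordinates, whose origin is the TCP and whose axes are the flange's). Camera axes: x right, y down, z forward; pixel columns grow to the right and rows downward; lengths in m; the calibration is good to about 2 mm. A picture is of the moment at which its call begins: read the wrist's pose just before it. get_calibration takes no time and is no camera call.
- finish_job(): hands the job in, once; it reports no verdict.
Trained networks look in the newest picture that a camera, given by its name, has taken for a name from the list of things; names that differ only in an ending like _2 or _b are one class to them, and where a whole thing is asked for, a point or a joint stands for the part that bears it (a point fixed in the world has none). Each returns a list of dicts, best first, with "p" (0 to 1); they miss things now and then, are a little off and sometimes report something else, mostly with a low value. They report only what shows in the picture. A call takes as long as a camera call. They do not tell look-alikes from the thing itself.
- search_frame(camera, label): "position" ([x, y, z] in m, in world coordinates, good to about 4 mm: the middle of the surface that is visible of it).
- cut_out(camera, label): "mask" (420x560 bool, what is visible of it).
The state is a dict: "time_s": time; "joints": joint angles; "joint_velocities": joint speeds; "effort": joint torques, N m; "tcp_pos": TCP position; "ee_rot": TCP orientation; "wrist_force": force on the tool from outside, world axes, zero at the start; "moment": the same for the moment, N m; "gripper_width": opening from 0.0 (shut) to 1.0 (fully open).
Only numpy, scipy, OpenCV 4.12 (cv2) and the standard library are available. Lean on these libraries where they do the work, as an engineer would, in place of code of your own. Each camera call takes 0.05 s, during which the arm holds its last target. There are 200 camera calls.

TASK

Two wooden boxes stand on the kitchen worktop with their hinged lids up, leaning back: a larger bread box with a loaf in it and a smaller tea box. Push the bread box's lid from behind past upright and let it drop shut by its own weight, so that it ends fully closed. Leave the tea box's lid open.

Things in the scene. Friction and masses are not known exactly. Their poses are not given: they have to be found in the camera images.
- bread_box: The larger dark wooden box, fixed: 170 mm deep (its x), 220 long (y), 125 high, a loaf inside. Origin: centre of the underside; z up, -x its front (yaw within 65 degrees). Lid: flat board 220 long, 12 thick, hinged on the top of the far wall (axis along y at x = +85 mm, z = 125), reaching 182 mm from it. At first its free edge is some 300 mm up and 60 mm beyond (+x of) the hinge.
- bread_lid (a joint): Hinge angle of the bread box's lid, rad: 0 shut flat on the box, 1.57 upright, 1.9 leaning back against its stop, where it rests at the start. The lid weighs about 0.35 kg; the hinge is free, slightly damped: the lid falls back open above about 1.6 and falls shut below about 1.5, in about half a second.
- tea_box: The smaller box of the same wood, fixed: 120 mm deep (its x), 150 long (y), 80 high, paper tea packets inside. Origin: centre of the underside; z up, -x its front. Its lid (150 long, 8 thick, reaching 128 mm from the hinge at x = +60 mm, z = 80) leans back open in the same way, its free edge about 200 mm up.
- tea_lid (a joint): Hinge angle of the tea box's lid, rad: 0 shut, 1.57 upright, 1.9 leaning back against its stop, where it rests at the start and must stay.
Not all that is in view belongs to the job. What is shaped like the tea_box but green or purple is not meant.

How it is judged:
By the outcome, as a careful person would: the job done as asked, in the order asked, and still so for the second after the job is handed in, with the robot touching nothing.
It also fails if it takes over 30 s, if anything falls off the work surface, if the arm or the gripper's body presses on something with over 40 N, if the wrist force passes 120 N, or if a joint passes its speed limit or range.

## Working session

There is one attempt and no reset: what is moved stays moved. The work goes in short steps, Python scripts to look and compute and a tool call to move; the robot and the scene stay as the last step left them, time stands still between calls to the robot, and variables do not carry over. Pictures are saved under pics/ and viewed, about 8 in all and at most 12, crops included, and the job is handed in when it is done.

Besides the shell and the picture viewer there is one more tool, called by a JSON object that holds its "api" and its "payload". arm_command: Moves the arm, as the interface text tells. Its arguments: {"type":"object","properties":{"rows":{"type":"array","items":{"type":"object","properties":{"fingers":{"type":"number"},"travel":{"type":"array","items":{"type":"number"}},"roll":{"type":"number"}}}}},"required":["rows"]}

```bash
mkdir -p pics; cat > h.py <<'E'
import numpy as np, cv2
from station import *
def cloud(n,d):
    c=get_calibration(n); f=210/np.tan(np.radians(c["fov_y"]/2))
    v,u=np.mgrid[:420,:560]
    P=np.stack([(u-c["cx"])*d/f,(v-c["cy"])*d/f,d],-1)
    return P@np.array(c["attitude"]).T+np.array(c["origin"])
E
python3 - <<'E'
from h import *
ims=[]
for n in("scene","top"):
    p,d=capture(n); np.savez(n+".npz",p=p,d=d,P=cloud(n,d)); ims.append(p)
    for l in("bread_box","bread_lid","tea_box"):
        print(n,l,[(r["p"],np.round(r["position"],3)) for r in search_frame(n,l)])
    c=get_calibration(n);print(c)
cv2.imwrite("pics/a.png",cv2.cvtColor(np.vstack(ims),cv2.COLOR_RGB2BGR)[:, :])
cv2.imwrite("pics/s.png",ims[0][...,::-1]);cv2.imwrite("pics/t.png",ims[1][...,::-1])
s=sense();print(s["time_s"],s["tcp_pos"],np.round(s["ee_rot"],3))
E
```

```text
scene bread_box [(0.97, array([ 0.487, -0.155,  0.092]))]
scene bread_lid [(0.85, array([ 0.577, -0.116,  0.242]))]
scene tea_box [(0.91, array([0.502, 0.179, 0.061])), (0.85, array([0.752, 0.196, 0.088])), (0.66, array([0.392, 0.409, 0.087]))]
{'fov_y': 42.2688266722185, 'cx': 286.3578972772159, 'cy': 215.97389536729992, 'origin': array([0.48405053, 0.55677685, 1.23250669]), 'attitude': array([[-0.98079819, -0.17749872,  0.08080299],
       [-0.19497909,  0.9014743 , -0.38642883],
       [-0.0042512 , -0.39476359, -0.9187729 ]])}
top bread_box [(0.76, array([ 0.505, -0.164,  0.095]))]
top bread_lid [(0.77, array([ 0.575, -0.136,  0.228]))]
top tea_box [(0.7, array([0.746, 0.172, 0.086])), (0.63, array([0.389, 0.396, 0.09 ])), (0.62, array([0.513, 0.177, 0.061]))]
{'fov_y': 42.820071738542, 'cx': 297.1963942011341, 'cy': 216.11134080079586, 'origin': array([0.42978432, 0.08584042, 1.5596914 ]), 'attitude': array([[ 0.02824487, -0.9952028 ,  0.09366762],
       [-0.99927445, -0.03050651, -0.02280174],
       [ 0.02554982, -0.09295563, -0.99534238]])}
0.4 [ 0.25242325 -0.57164417  0.23338166] [[-0.915 -0.404 -0.   ]
 [-0.404  0.915  0.   ]
 [ 0.     0.    -1.   ]]
```

View pics/s.png

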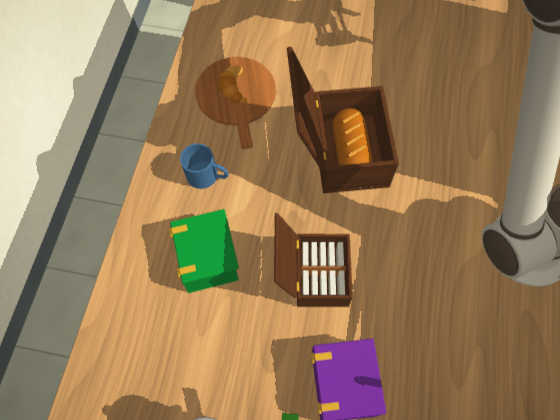

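View pics/t.png

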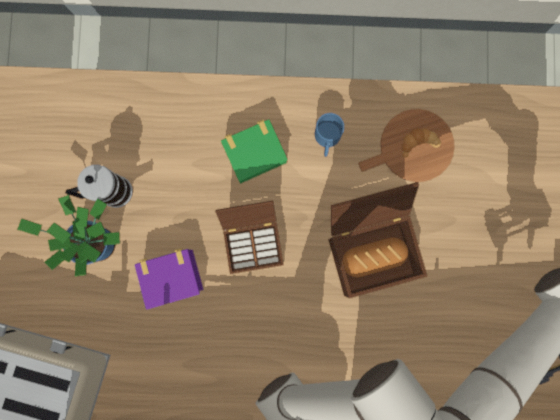

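The pictures show the bread box at about (355,140) in scene and (378,260) in top, with its lid leaning away from the robot. The tea box is at (325,270) and (253,250), also open, and the green and purple boxes are decoys. A mug and a board with a croissant stand behind the bread box.

```bash
python3 - <<'E'
from h import *
for n in("scene","top"):
    P=np.load(n+".npz")["P"]; d=np.load(n+".npz")["d"]
    capture(n); m=cut_out(n,"bread_lid")[0]["mask"]&(d>0)
    b=cut_out(n,"bread_box")[0]["mask"]&(d>0)
    Q=P[m|b]
    hi=Q[(Q[:,2]>.17)&(Q[:,2]<.32)&(Q[:,0]>.45)]; c=hi.mean(0); _,s,V=np.linalg.svd(hi-c,full_matrices=False)
    nn=V[2]*np.sign(V[2][0]); print(n,len(hi),"c",c.round(3),"n",nn.round(3),"yaw",np.degrees(np.arctan2(nn[1],nn[0])),"tilt",np.degrees(np.arcsin(nn[2])),"rms",s[2]/len(hi)**.5)
    rim=Q[(abs(Q[:,2]-.125)<.006)]; r=cv2.minAreaRect((rim[:,:2]*1000).astype(np.float32)); print("rim",r)
    y=np.arctan2(nn[1],nn[0]); e=np.array([-np.sin(y),np.cos(y),0]); t=hi@e; print("lid span",np.percentile(t,[.5,99.5]), "zmax",np.percentile(Q[:,2],99.5))
    top=Q[Q[:,2]>.285]; print("top edge",top[np.argmin(top@e)].round(3),top[np.argmax(top@e)].round(3))
    # obstacles behind: any points
    W=P[(d>0)&(P[...,2]>.02)&(P[...,0]>.5)&(P[...,0]<.95)&(P[...,1]<.1)&(P[...,1]>-.5)&~(m|b)]
    print("others zmax by cell",[(x,yv,round(float(W[(abs(W[:,0]-x)<.05)&(abs(W[:,1]-yv)<.05)][:,2].max(initial=0)),2)) for x in(.65,.75,.85) for yv in(-.4,-.3,-.2,-.1,0)])
print(sense()["time_s"])
E
```

```text
scene 1733 c [ 0.586 -0.119  0.252] n [ 0.897  0.265 -0.353] yaw 16.438235047119548 tilt -20.667684651275103 rms 0.002923655435264755
rim ((471.38214111328125, -169.5252227783203), (183.4411163330078, 224.79771423339844), 16.390764236450195)
lid span [-0.400904   -0.18360214] zmax 0.2981137968361713
top edge [ 0.64  -0.235  0.292] [ 0.569 -0.024  0.285]
others zmax by cell [(0.65, -0.4, 0.0), (0.65, -0.3, 0.0), (0.65, -0.2, 0.29), (0.65, -0.1, 0.0), (0.65, 0, 0.0), (0.75, -0.4, 0.04), (0.75, -0.3, 0.06), (0.75, -0.2, 0.04), (0.75, -0.1, 0.09), (0.75, 0, 0.1), (0.85, -0.4, 0.05), (0.85, -0.3, 0.07), (0.85, -0.2, 0.02), (0.85, -0.1, 0.1), (0.85, 0, 0.09)]
top 2155 c [ 0.584 -0.132  0.246] n [ 0.896  0.274 -0.349] yaw 16.974672779371968 tilt -20.407347120735757 rms 0.002374871847238077
rim ((464.29901123046875, -170.52647399902344), (174.41390991210938, 220.8372344970703), 16.811128616333008)
lid span [-0.40620309 -0.1887354 ] zmax 0.29821363684087715
top edge [ 0.638 -0.231  0.294] [ 0.571 -0.023  0.295]
others zmax by cell [(0.65, -0.4, 0.0), (0.65, -0.3, 0.02), (0.65, -0.2, 0.3), (0.65, -0.1, 0.0), (0.65, 0, 0.0), (0.75, -0.4, 0.04), (0.75, -0.3, 0.06), (0.75, -0.2, 0.04), (0.75, -0.1, 0.09), (0.75, 0, 0.1), (0.85, -0.4, 0.05), (0.85, -0.3, 0.07), (0.85, -0.2, 0.02), (0.85, -0.1, 0.1), (0.85, 0, 0.1)]
0.7
```

{"api": "arm_command", "payload": {"rows": [{"fingers":0,"travel":[0,0,-5],"roll":0},{"fingers":0,"travel":[0,0,-10],"roll":0},{"fingers":0,"travel":[0,0,-13],"roll":0},{"fingers":0,"travel":[-5,0,-13],"roll":7.2},{"fingers":0,"travel":[-10,0,-13],"roll":7.2},{"fingers":0,"travel":[-15,0,-13],"roll":7.2},{"fingers":0,"travel":[-20,0,-13],"roll":7.2},{"fingers":0,"travel":[-25,0,-13],"roll":7.2},{"fingers":0,"travel":[-30,0,-13],"roll":7.2},{"fingers":0,"travel":[-30,0,-13],"roll":7.2}]}}

```text
time_s: 1.7
tcp_pos: [0.532, -0.4473, 0.361]
ee_rot: [[-0.956, -0.292, -0.001], [-0.292, 0.956, 0.002], [0.0, 0.002, -1.0]]
wrist_force: [-0.4, -1.0, -1.4]
gripper_width: 0.17
```

```bash
cat > g.py <<'E'
from h import *
import sys
s=sense();R=np.array(s["ee_rot"]);p=np.array(s["tcp_pos"])
print(s["time_s"],p.round(4),s["gripper_width"],"F",np.round(s["wrist_force"],1),"\n",R.round(3),np.round(s["joints"],1))
for a in sys.argv[1:]: print(a,((np.array(eval(a))-p)@R*100).round(2))
E
python3 g.py "[.66,-.40,.365]" "[.664,-.112,.365]"; python3 -c "
from h import *;print(get_calibration('wrist'))"
```

```text
1.7 [ 0.532  -0.4473  0.361 ] 0.17021812931172567 F [-0.4 -1.  -1.4] 
 [[-0.956 -0.292 -0.001]
 [-0.292  0.956  0.002]
 [ 0.     0.002 -1.   ]] [-26.8  26.9  25.8  -0.1 -89.  -46.2]
[.66,-.40,.365] [-13.62   0.78  -0.4 ]
[.664,-.112,.365] [-22.41  28.21  -0.34]
{'fov_y': 58.54631061590651, 'cx': 276.19994618849853, 'cy': 213.74598207398185, 'mount': array([[ 3.04936809e-04, -9.64940619e-01, -2.62468109e-01,
         7.14018044e-02],
       [ 9.99999939e-01,  2.49777738e-04,  2.43519509e-04,
        -7.60957787e-04],
       [-1.69423176e-04, -2.62468168e-01,  9.64940637e-01,
        -1.50711326e-01],
       [ 0.00000000e+00,  0.00000000e+00,  0.00000000e+00,
         1.00000000e+00]])}
```

{"api": "arm_command", "payload": {"rows": [{"fingers":0,"travel":[-5,0,0],"roll":0},{"fingers":0,"travel":[-10,0,0],"roll":0},{"fingers":0,"travel":[-15,0,0],"roll":0},{"fingers":0,"travel":[-18,4,0],"roll":0},{"fingers":0,"travel":[-21,8,0],"roll":0},{"fingers":0,"travel":[-22.4,12,0],"roll":0},{"fingers":0,"travel":[-22.4,17,0],"roll":0},{"fingers":0,"travel":[-22.4,22,0],"roll":0},{"fingers":0,"travel":[-22.4,27,0],"roll":0},{"fingers":0,"travel":[-22.4,28.2,0],"roll":0}]}}

```text
time_s: 2.7
tcp_pos: [0.6594, -0.1124, 0.3651]
ee_rot: [[-0.957, -0.29, 0.001], [-0.29, 0.957, 0.001], [-0.002, 0.0, -1.0]]
wrist_force: [0.3, -0.6, 0.2]
gripper_width: 0.003
```

```bash
python3 g.py "[.664,-.112,.275]"; python3 - <<'E'
from h import *
a=capture("scene")[0]
cv2.imwrite("pics/b.png",cv2.resize(a[30:230,200:480],None,fx=2,fy=2)[...,::-1])
E
```

```text
2.7 [ 0.6594 -0.1124  0.3651] 0.0028155052791032594 F [ 0.3 -0.6  0.2] 
 [[-0.957 -0.29   0.001]
 [-0.29   0.957  0.001]
 [-0.002  0.    -1.   ]] [  4.1  23.8  21.5  -0.  -87.6 -77.3]
[.664,-.112,.275] [-0.43 -0.1   9.01]
```

View pics/b.png

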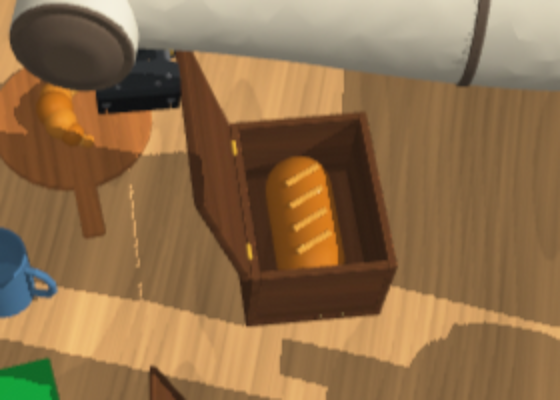

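The black gripper is at about (140,80) in the crop, just behind the lid's free edge. I'll descend there.

{"api": "arm_command", "payload": {"rows": [{"fingers":0,"travel":[-0.5,0,4],"roll":0},{"fingers":0,"travel":[-0.5,0,7],"roll":0},{"fingers":0,"travel":[-0.5,0,9],"roll":0},{"fingers":0,"travel":[-0.5,0,9],"roll":0}]}}

```text
time_s: 3.15
tcp_pos: [0.6642, -0.116, 0.2693]
ee_rot: [[-0.959, -0.284, -0.008], [-0.284, 0.959, 0.0], [0.008, 0.003, -1.0]]
wrist_force: [-0.5, 0.1, 0.7]
gripper_width: 0.005
```

{"api": "arm_command", "payload": {"rows": [{"fingers":0,"travel":[1.5,0,0],"roll":0},{"fingers":0,"travel":[3,0,0],"roll":0},{"fingers":0,"travel":[4,0,0],"roll":0},{"fingers":0,"travel":[5,0,0],"roll":0},{"fingers":0,"travel":[6,0,0],"roll":0},{"fingers":0,"travel":[7,0,0],"roll":0},{"fingers":0,"travel":[8,0,0],"roll":0}]}}

```text
time_s: 3.85
tcp_pos: [0.5883, -0.1379, 0.2737]
ee_rot: [[-0.958, -0.286, 0.0], [-0.286, 0.958, -0.0], [-0.0, -0.0, -1.0]]
wrist_force: [1.5, -0.6, 1.1]
gripper_width: 0.008
```

{"api": "arm_command", "payload": {"rows": [{"fingers":0,"travel":[0.8,0,0],"roll":0},{"fingers":0,"travel":[1.6,0,0],"roll":0},{"fingers":0,"travel":[2.4,0,0],"roll":0},{"fingers":0,"travel":[3.2,0,0],"roll":0},{"fingers":0,"travel":[4.0,0,0],"roll":0},{"fingers":0,"travel":[4.8,0,0],"roll":0},{"fingers":0,"travel":[5.4,0,0],"roll":0},{"fingers":0,"travel":[5.4,0,0],"roll":0},{"fingers":0,"travel":[5.4,0,0],"roll":0}]}}

```text
time_s: 4.75
tcp_pos: [0.5373, -0.1532, 0.2736]
ee_rot: [[-0.958, -0.286, 0.0], [-0.286, 0.958, -0.0], [-0.0, -0.0, -1.0]]
wrist_force: [0.1, -0.4, 0.8]
gripper_width: 0.006
```

```bash
cat > look.py <<'E'
from h import *
import sys
print(sense()["time_s"],sense()["wrist_force"])
a,d=capture("scene"); P=cloud("scene",d)
for l in("bread_lid","tea_lid"):
    for r in cut_out("scene",l):
        Q=P[r["mask"]&(d>0)]; print(l,r["p"],Q.mean(0).round(3),np.percentile(Q[:,2],[2,50,98]).round(3))
cv2.imwrite(sys.argv[1],a[...,::-1])
E
python3 look.py pics/c.png
```

```text
4.75 [ 0.05273422 -0.40435216  0.7742138 ]
bread_lid 0.9 [ 0.491 -0.111  0.212] [0.133 0.212 0.283]
tea_lid 0.82 [0.753 0.181 0.089] [0.084 0.089 0.094]
tea_lid 0.63 [0.563 0.192 0.149] [0.08  0.154 0.202]
tea_lid 0.62 [0.391 0.404 0.087] [0.077 0.089 0.093]
```

View pics/c.png

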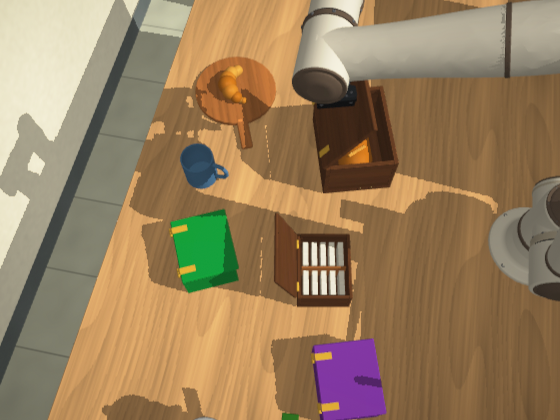

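The lid at about (350,130) is past upright and falling. The tea lid is still open. I'll lift the tool clear.

{"api": "arm_command", "payload": {"rows": [{"fingers":0,"travel":[-2,0,-2],"roll":0},{"fingers":0,"travel":[-4,0,-6],"roll":0},{"fingers":0,"travel":[-4,0,-10],"roll":0},{"fingers":0,"travel":[-4,-5,-10],"roll":0},{"fingers":0,"travel":[-4,-10,-10],"roll":0},{"fingers":0,"travel":[-4,-15,-10],"roll":0},{"fingers":0,"travel":[-4,-20,-10],"roll":0},{"fingers":0,"travel":[-4,-25,-10],"roll":0},{"fingers":0,"travel":[-4,-25,-10],"roll":0}]}}

```text
time_s: 5.8
tcp_pos: [0.648, -0.3868, 0.3665]
ee_rot: [[-0.96, -0.28, -0.007], [-0.28, 0.96, 0.003], [0.006, 0.004, -1.0]]
wrist_force: [1.1, -0.8, -1.8]
gripper_width: 0.01
```

```bash
python3 look.py pics/d.png
```

```text
5.8 [ 1.14677443 -0.84063738 -1.80255146]
bread_lid 0.72 [ 0.46  -0.166  0.137] [0.131 0.137 0.142]
tea_lid 0.85 [0.753 0.179 0.088] [0.083 0.089 0.094]
tea_lid 0.83 [0.391 0.404 0.089] [0.084 0.089 0.093]
tea_lid 0.8 [0.563 0.191 0.15 ] [0.083 0.153 0.202]
```

View pics/d.png

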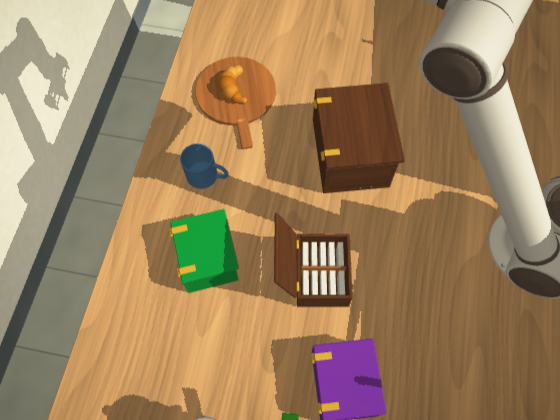

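The bread lid at about (358,125) is flat at z = 0.137, which is the 125 mm box plus the 12 mm lid. The tea lid at about (287,255) is still open, and the arm is clear of everything.

```bash
python3 -c "
from station import *;print(finish_job())"
```

```text
the job is handed in; nothing more can be done
None
```

The bread box is closed, the tea box's lid is still open, and I've handed the job in. I pushed the bread lid from behind with shut fingers, slowly past upright. It fell shut by its own weight, and I moved the arm away.

- **Bread lid:** the last picture shows it lying flat, with its top at 0.137 m (2nd to 98th percentile 0.131–0.142 m). That matches the 125 mm box plus the 12 mm lid.
- **Tea lid:** it still leans back, with its free edge at about 0.20 m. The network also labelled the two look-alike boxes as tea lids, so I told them apart by position and colour.
- **Time and force:** the job took about 5.9 s, and the wrist force readings at the end of each move were never above about 2 N. The arm ended clear of everything.

No check failed or disagreed.

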